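# Get a stores tray over the lip of its bay

## Task

Put the blue tray away in its bay: take it by the yellow block, raise only its leading edge and set that edge on the orange lip while the tray's back edge still rests on the bench, then slide it over the lip until it lies flat inside, and press it firmly home (about 10 N) against the rubber stop for a moment. Ease off and let go, leaving it resting against the stop with the bearing still in it; do not carry the tray clear of the bench, tip it steeply or ram it into the lip or the stop, and leave the other things alone.

Things in the scene. Friction and masses are not known exactly. Their poses are not given: they have to be found in the camera images.
- bay: Storage bay fixed to the bench: orange lip across its mouth, metal floor, low red side guides. Origin: on the bench, mid lip. +x points into the bay (the tray's way), z up. Lip: bar along y, x -5 to +5 mm, rounded top 14 mm above the bench. Behind it the floor is 3 mm above the bench. Guides: inner faces at y = +-65 mm, 28 mm high, x 0 to 258 mm.
- stop: Red end plate fixed across the bay's far end, 100 wide x 55 high. Origin: bottom middle of its near face, at x = 246 mm, z = 3 mm in the bay frame, same axes. A rod through it carries a round black rubber pad, 32 dia, facing the lip: the stop. The pad is sprung and damped: it gives 1 mm per 6 N, up to 6 mm, and returns slowly; friction then keeps the tray resting on it.
- stop_axis (a point): Where the rod of the stop passes the end plate's near face (30 mm above the bay floor). The rod is set differently each time and is not measured: the pad's free face stands 48 to 72 mm from this point towards the lip (174 to 198 mm from mid lip), so the 160 mm tray, once behind the lip, has 9 to 33 mm to go before touching it. The rod itself does not yield.
- tray: Open blue tray, 160 long (x) x 110 wide (y) x 50 high, walls and floor 4 mm, 0.4 to 0.75 kg, on the bench in front of the lip. Origin: centre of its underside; +x towards its leading wall (facing the lip), z up. At the start its leading edge is 20 to 55 mm short of the lip, up to 14 mm off line, up to 0.12 rad askew. A yellow grip block stands on the middle of the leading wall.
- tray_grip (a point): Where to grip the yellow block: 14 thick (tray x) x 30 wide (tray y), from the leading wall's top up to 90 mm above the tray's underside. This point is 73 mm ahead of the tray's origin, 78 mm above the underside, 12 mm below the block's top; fingertips may reach 26 mm below it before they touch the wall's top.
- tray_front (a point): Middle of the tray's leading bottom edge (80 mm ahead of its origin, at the underside).
- tray_rear (a point): Middle of the tray's trailing bottom edge (80 mm behind its origin, at the underside); the flat trailing wall rises 50 mm from it.
- bearing: Loose steel bearing ring, 52 outer dia x 16 high, 0.13 kg, lying in the tray. Origin: centre of its underside.
- carton: brown cardboard carton 90 x 120 x 80 mm (bystander). Origin: centre of its underside.
- spray: yellow spray can, 60 dia x 170 mm (bystander). Origin: centre of its underside.
- tape: roll of pale tape lying flat, 100 dia x 45 mm (bystander). Origin: centre of its underside.
- spanner: steel spanner lying on the bench, about 180 mm long (bystander).
- flange: dark steel pipe flange, 110 dia x 45 mm (bystander). Origin: centre of its underside.
- smallbox: white box 70 x 90 x 50 mm (bystander). Origin: centre of its underside.
- jar: glass jar with steel cap, 64 dia x 90 mm (bystander). Origin: centre of its underside.
Not all that is in view belongs to the job. Of the things shaped like the bearing, the steel one is meant. Leave any red look-alike of the tray alone.

How it is judged:
By the outcome, as a careful person would: the job done as asked, in the order asked, and still so for the second after the job is handed in, with the robot touching nothing.
It also fails if it takes over 72 s, if anything falls off the work surface, if the arm or the gripper's body presses on something with over 40 N, if the wrist force passes 120 N, or if a joint passes its speed limit or range.

## Robot

A 6-joint arm with a two-finger parallel gripper is mounted at the origin on the work surface. World frame = base frame: x ahead of the robot, y to its left, z up, the work surface at z = 0. Lengths are in m, angles in rad, forces in N, time in s.
With the tool pointing down it reaches from about 0.35 to 0.775 m from the base axis. Payload 5.5 kg.
Tool frame: the origin (TCP) lies on the centre line of the jaws, within the pads' length; the fingertips stand 11 mm ahead of it and the grasp point (between the pads) lies 8 mm behind it (env.tip_extent is the distance from the TCP to the fingertips, in m); z points along the fingers, y is the line along which they close (so a half turn about z gives the same grasp; the last joint's range is limited). The gripper opens to 85 mm and grips with 20 to 120 N. Pads are 22 mm wide; open, the fingers measure 114 mm over their backs; the gripper's body (76 mm by 85 mm) begins 54 mm behind the grasp point. The pads swing forward as they close: fully open they stand 13 mm farther back than shut.
Start: joints at [0.977, 0.313, 0.046, 1.304, 0, 1.431], TCP at [0.252, 0.517, 0.242] pointing down, gripper open.
Joint ranges: [-2.76, 2.76], [-0.86, 1.69], [-1.03, 1.26], [-2.2, 2.34], [-1.47, 1.5], [-3.14, 3.14]. Speed limits (rad/s): [2.57, 2.57, 3.14, 3.14, 3.14, 3.14].

## Interface

Orientations are given as a unit quaternion [w, x, y, z].
In Python, from workcell import env gives the robot as it stands.
- The arm moves only by the shell command python3 -m jog 'ROWS' [FORCE]. ROWS is JSON, a list of rows, each a list of 5 numbers: the gripper's target within -1 to 1 (shut at 1, half-way at 0, fully open at -1), then the shift along the tool's x, y, z in m, then the turn about the tool's z in degrees. In form: [[fingers, tx, ty, tz, turn], ...]. A call has 1 to 5 rows; each row shifts and turns the commanded pose from where the row before left it, along the tool's axes as they then stand; what a row does not reach is not made up. A row lasts 1/12 s, in which the tool goes at most 41.7 mm and 7.16 degrees, less where a joint would pass 70% of its speed; a pose out of reach is approached as far as the arm can. A call is refused whole if a number of a shift passes 0.0417 or a number of a turn 7.16, either way. A call with a gripper value outside its range is refused whole. The fingers move at their own pace and stop on an object; FORCE is the grip in N (left out, the last holds). Time passes only in rows, so rows that do not move let the fingers close. It gives the time, the measured TCP pose, the force, the opening and the grip force at its end, in the units of the state.
- env.get_state(): the state, without advancing time (a new reading comes with each control period).
- env.read_camera(name): name is "side" or "top"; returns a dict with "img" (420x560x3 uint8, red, green, blue), "fov_y" (degrees; the focal length in pixels is half the picture's height over the tangent of half this angle, whatever the lens; pixels are square), "cx", "cy" (the principal point, pixels), "T" (4x4, takes a point from camera to world coordinates). Camera axes: x right, y up, looking along -z (the intrinsics and any distortion apply to the point x, -y, -z); pixel columns grow to the right and rows downward; lengths in m; the calibration is good to about 2 mm. A picture is of the moment at which its call begins. There is no depth.
- env.hand_in(): hands the job in; it is judged then, once.
The state is a dict: "clock": time; "joint_pos": joint angles; "qvel": joint speeds; "tau": joint torques, N m; "tcp_pos": TCP position; "orientation": TCP orientation; "wrist_force": force on the tool from outside, world axes, zero at the start; "ft_torque": the same for the moment, N m; "finger_gap": finger opening in m; "grip_force": force on a finger pad.
Only numpy, scipy, OpenCV 4.12 (cv2) and the standard library are available. Lean on these libraries where they do the work, as an engineer would, in place of code of your own. Each camera call takes 0.05 s, during which the arm holds its last target. There are 200 camera calls.

## Working session

There is one attempt and no reset: what is moved stays moved. The work goes in short steps, Python scripts to look and compute and a shell command to move; the robot and the scene stay as the last step left them, time stands still between calls to the robot, and variables do not carry over. Pictures are saved under pics/ and viewed, at most 10 in all, crops included, and the job is handed in when it is done.

```bash
mkdir -p pics; ls; python3 - <<'E'
from workcell import env
import cv2
s=env.get_state(); print(s)
for n in("side","top"):
    c=env.read_camera(n); cv2.imwrite(f"pics/{n}0.png",c["img"][:,:,::-1]); print({k:v for k,v in c.items() if k!="img"})
E
```

```text
pics
{'clock': 0.0, 'joint_pos': array([9.77376858e-01, 3.13965188e-01, 4.49813787e-02, 1.30361376e+00,
       2.40399862e-05, 1.43120112e+00]), 'qvel': array([-0.00182018, -0.00192347, -0.00040431,  0.00053335, -0.00101667,
        0.00107836]), 'tau': array([ 2.61300222e-03, -4.80618489e+01,  2.98539913e+01,  1.92593696e-02,
       -1.56851875e-04, -2.09593486e-05]), 'tcp_pos': array([0.25180363, 0.51638235, 0.24142988]), 'orientation': array([-3.33966194e-04,  2.24969804e-01,  9.74365320e-01, -8.36500429e-04]), 'wrist_force': array([-0.37265081,  0.27877996, -0.00375209]), 'ft_torque': array([-0.01686757, -0.00877465,  0.0105712 ]), 'grip_force': 0.0, 'finger_gap': 0.08554570688248132}
{'fov_y': 45.38889189711816, 'cx': 280.48306576608184, 'cy': 204.6833510834014, 'T': array([[ 0.90282853,  0.29150104, -0.31611357,  0.06536052],
       [-0.42961746,  0.64252213, -0.63450307, -0.9221944 ],
       [ 0.01815166,  0.70865539,  0.70532125,  1.10305683],
       [ 0.        ,  0.        ,  0.        ,  1.        ]])}
{'fov_y': 52.35438777623189, 'cx': 282.19293010707696, 'cy': 209.10153959079986, 'T': array([[-0.0260954 ,  0.98293299, -0.18210372,  0.25958054],
       [-0.99955489, -0.02829082, -0.00946822, -0.01249907],
       [-0.01445849,  0.18177559,  0.98323374,  1.43164212],
       [ 0.        ,  0.        ,  0.        ,  1.        ]])}
```

View pics/side0.png

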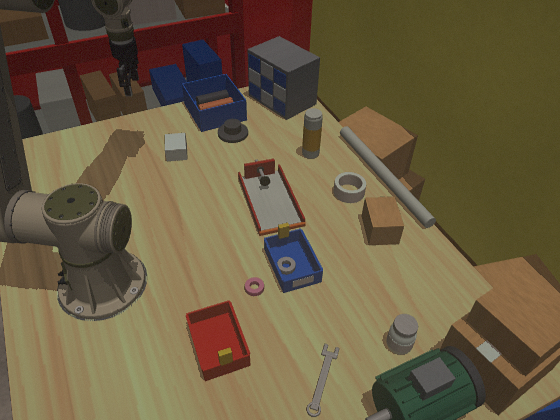

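View pics/top0.png

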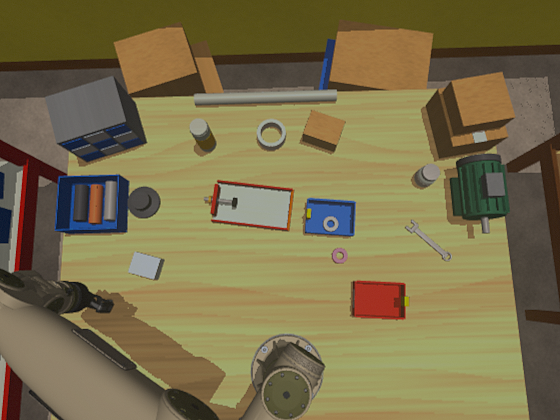

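Side view: blue tray at (293,262), its yellow block at (284,230) and the bay running from the lip (~(275,230)) up to the stop at (260,170). Top view: tray spans (306–355, 200–236), block (309,213), lip at column ~292, stop pad ~(235,203). I'll enlarge both to pick out corners.

```bash
cat > h.py <<'E'
import numpy as np, cv2
from workcell import env
def ray(c,u,v):
    f=c["img"].shape[0]/2/np.tan(np.radians(c["fov_y"]/2))
    d=c["T"][:3,:3]@np.array([(u-c["cx"])/f,-(v-c["cy"])/f,-1]); return c["T"][:3,3],d/np.linalg.norm(d)
def onz(c,u,v,z):
    o,d=ray(c,u,v); return o+d*(z-o[2])/d[2]
def tri(c1,p1,c2,p2):
    A=np.zeros((3,3));b=np.zeros(3)
    r=[ray(c1,*p1),ray(c2,*p2)]
    for o,d in r: P=np.eye(3)-np.outer(d,d);A+=P;b+=P@o
    x=np.linalg.solve(A,b); return x,[np.linalg.norm((np.eye(3)-np.outer(d,d))@(x-o)) for o,d in r]
def proj(c,p):
    f=c["img"].shape[0]/2/np.tan(np.radians(c["fov_y"]/2))
    q=c["T"][:3,:3].T@(np.asarray(p)-c["T"][:3,3]); return c["cx"]+f*q[0]/-q[2], c["cy"]-f*q[1]/-q[2]
E
python3 - <<'E'
import cv2
a=cv2.imread("pics/top0.png")[175:245,200:360]; b=cv2.imread("pics/side0.png")[150:300,230:330]
cv2.imwrite("pics/tc.png",cv2.resize(a,None,fx=5,fy=5,interpolation=cv2.INTER_CUBIC)); cv2.imwrite("pics/sc.png",cv2.resize(b,None,fx=4,fy=4,interpolation=cv2.INTER_CUBIC))
E
```

```text
(no output)
```

View pics/tc.png

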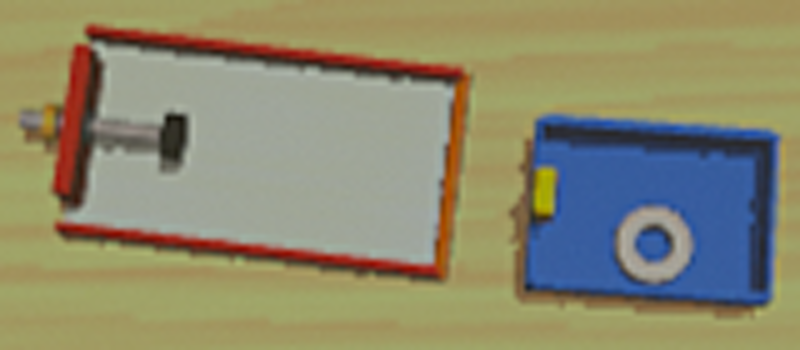

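View pics/sc.png

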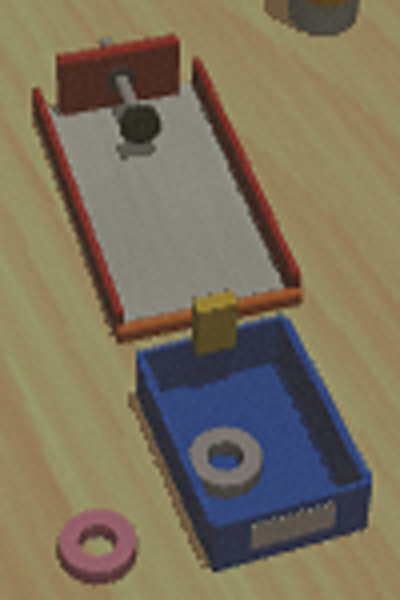

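Top crop (5×, offset 200,175): lip from (460,78) to (440,268), guides running left to (95,32)/(60,230), pad face at (185,140), tray rim corners (540,117), (778,133), (768,297), (527,290), block (545,190). Side crop (4×, offset 230,150): rim corners (138,352), (290,318), (370,480), (213,530), block top (215,301), pad centre (140,125).

```bash
python3 - <<'E'
from h import *
np.set_printoptions(precision=4,suppress=True)
ct,cs=env.read_camera("top"),env.read_camera("side")
T=lambda U,V:((U+.5)/5-.5+200,(V+.5)/5-.5+175)
S=lambda U,V:((U+.5)/4-.5+230,(V+.5)/4-.5+150)
P=dict(FR=((540,117),(290,318),.05),RR=((778,133),(370,480),.05),RL=((768,297),(213,530),.05),FL=((527,290),(138,352),.05),
 block=((545,190),(215,301),.09),lipR=((460,78),(299,295),.014),lipL=((440,270),(120,336),.014),
 gRnear=((465,70),(297,272),.028),gRfar=((90,30),(196,62),.028),gLnear=((443,272),(118,315),.028),gLfar=((60,228),(37,92),.028),
 pad=((186,140),(140,125),.033),plateR=((80,45),(178,38),.058),plateL=((60,190),(58,57),.058),bearing=((654,245),(226,457),.02))
R={}
for k,(t,s,z) in P.items():
    a=onz(ct,*T(*t),z);b=onz(cs,*S(*s),z);x,e=tri(ct,T(*t),cs,S(*s));R[k]=(a+b)/2
    print(k,a[:2],b[:2],x,e[0])
hd=lambda v:np.arctan2(v[1],v[0])
# bay
for a,b in(("gRnear","gRfar"),("gLnear","gLfar"),("RR","FR"),("RL","FL")):
    v=R[b]-R[a];print(a,b,np.linalg.norm(v),hd(v))
for a,b in(("lipR","lipL"),("FR","FL"),("RR","RL"),("plateR","plateL")):
    v=R[b]-R[a];print(a,b,np.linalg.norm(v),hd(v)-np.pi/2)
E
```

```text
FR [ 0.5503 -0.084 ] [ 0.551 -0.089] [ 0.5525 -0.0846  0.0446] 0.0010195531339824981
RR [ 0.535  -0.2402] [ 0.533  -0.2394] [ 0.5339 -0.2398  0.0504] 0.0010208705288691367
RL [ 0.4267 -0.2275] [ 0.4215 -0.2326] [ 0.4258 -0.2281  0.0427] 0.0018148153607496392
FL [ 0.4356 -0.0713] [ 0.4399 -0.0736] [ 0.4381 -0.072   0.0485] 0.002318670670032901
block [ 0.4943 -0.0834] [ 0.4928 -0.0852] [ 0.4943 -0.0834  0.0877] 0.00046453380831302973
lipR [ 0.5866 -0.0325] [ 0.5843 -0.0428] [ 0.5898 -0.0328  0.0017] 0.00034500665002540977
lipL [ 0.4553 -0.0152] [ 0.4471 -0.025 ] [ 0.4544 -0.0146  0.0008] 0.0027190560470178515
gRnear [ 0.5888 -0.0359] [ 0.587  -0.0328] [ 0.5868 -0.0355  0.0311] 0.0012834606431011693
gRfar [0.6241 0.2174] [0.621  0.2143] [0.6241 0.2183 0.0242] 0.0010342007795006206
gLnear [ 0.452  -0.0171] [ 0.4491 -0.0173] [ 0.4508 -0.0168  0.0271] 0.0013600845432274174
gLfar [0.4887 0.2373] [0.4877 0.2334] [0.4894 0.238  0.0236] 6.423723449595325e-06
pad [0.5451 0.1522] [0.5451 0.1578] [0.5431 0.1516 0.039 ] 0.0007222087458721363
plateR [0.6063 0.2191] [0.605  0.2157] [0.6071 0.2198 0.0542] 0.00013556764740977725
plateL [0.509 0.232] [0.5072 0.2336] [0.5077 0.232  0.0593] 0.0010405842739148363
bearing [ 0.4673 -0.1583] [ 0.4662 -0.1615] [ 0.4678 -0.1587  0.016 ] 7.71662862820615e-05
gRnear gRfar 0.25260861367377935 1.4330212212887332
gLnear gLfar 0.25532955356733406 1.4226570731815866
RR FR 0.1541456683023397 1.4625719264425672
RL FL 0.15820183764588053 1.4843400773573872
lipR lipL 0.1353683747387554 1.440761562879623
FR FL 0.11381019732337552 1.4467211262274597
RR RL 0.11037463400833332 1.4826393103972184
plateR plateL 0.09872223339295891 1.4142568936214275
```

```bash
python3 -m jog '[[-1,0,0,0,6.98],[-1,0,0,0,6.98],[-1,0,0,0,6.98],[-1,0,0,0,6.98],[-1,0,0,0,6.98]]' 25
python3 -m jog '[[-1,0,0,0,6.98],[-1,0,0,0,6.98],[-1,0,0,0,6.98],[-1,0,0,0,6.98],[-1,0,0,0,6.98]]'
```

```text
clock: 0.62
tcp_pos: [0.252, 0.5167, 0.242]
orientation: [-0.0, 0.509, 0.861, -0.0]
wrist_force: [-0.4, -0.3, 0.1]
finger_gap: 0.0854
grip_force: 0.0
clock: 1.03
tcp_pos: [0.252, 0.5167, 0.2421]
orientation: [0.0, 0.744, 0.668, -0.0]
wrist_force: [1.4, -0.2, -0.0]
finger_gap: 0.0854
grip_force: 0.0
```

```bash
python3 -m jog '[[0,-0.0358,0.0188,0,0],[0,-0.0358,0.0188,0,0],[0,-0.0358,0.0188,0,0],[0,-0.0358,0.0188,0,0],[0,-0.0358,0.0188,0,0]]'
python3 -m jog '[[0,-0.0358,0.0188,0,0],[0,-0.0358,0.0188,0,0],[0,-0.0358,0.0188,0,0],[0,-0.0358,0.0188,0,0],[0,-0.0358,0.0188,0,0]]'
python3 -m jog '[[0,-0.0358,0.0188,0,0],[0,-0.0358,0.0188,0,0],[0,-0.0358,0.0188,0,0],[0,-0.0358,0.0188,0,0],[0,-0.02,0.01,0,0]]'
python3 -m jog '[[0,0,0,0.03,0],[0,0,0,0.03,0],[0,0,0,0.02,0],[0,0,0,0,0]]'
cat >> h.py <<'E'
from scipy.spatial.transform import Rotation as Ro
def st(goal=None,head=None):
    s=env.get_state();q=s["orientation"];R=Ro.from_quat([q[1],q[2],q[3],q[0]]).as_matrix()
    h=np.arctan2(R[1,0],R[0,0]);print("t",s["clock"].round(2),"tcp",s["tcp_pos"].round(4),"head",h.round(4),"tilt",R[2,2].round(4),"F tool",(R.T@s["wrist_force"]).round(2),"Tq",(R.T@s["ft_torque"]).round(2),"gap",round(s["finger_gap"],4),"grip",round(float(s["grip_force"]),1))
    if goal is not None: print("shift",(R.T@(np.array(goal)-s["tcp_pos"])).round(4),"turn",np.degrees(h-head).round(2) if head else "")
    return s,R
E
python3 -c "
from h import *
s,R=st([.494,-.0843,.066],1.47);print(s['joint_pos'])
for n in('top','side'): cv2.imwrite(f'pics/{n}1.png',env.read_camera(n)['img'][:,:,::-1])
a=cv2.imread('pics/top1.png')[165:255,230:370];b=cv2.imread('pics/side1.png')[150:300,230:350]
a=cv2.resize(a,(420,270));b=cv2.resize(b,(360,450));c=np.zeros((450,780,3),np.uint8);c[:270,:420]=a;c[:,420:]=b;cv2.imwrite('pics/m1.png',c)"
```

```text
clock: 1.45
tcp_pos: [0.3276, 0.3276, 0.2421]
orientation: [0.0, 0.742, 0.671, -0.0]
wrist_force: [1.9, -0.8, -0.1]
finger_gap: 0.0427
grip_force: 0.0
clock: 1.87
tcp_pos: [0.4031, 0.1398, 0.2425]
orientation: [0.0, 0.742, 0.671, 0.0]
wrist_force: [0.1, 0.2, -0.2]
finger_gap: 0.0428
grip_force: 0.0
clock: 2.28
tcp_pos: [0.4725, -0.033, 0.2422]
orientation: [0.001, 0.743, 0.669, 0.0]
wrist_force: [0.3, -0.0, 0.3]
finger_gap: 0.0425
grip_force: 0.0
clock: 2.62
tcp_pos: [0.4681, -0.029, 0.1581]
orientation: [-0.003, 0.742, 0.67, -0.002]
wrist_force: [-0.2, 0.9, 0.2]
finger_gap: 0.0427
grip_force: 0.0Traceback (most recent call last):
  File "<string>", line 3, in <module>
    s,R=st([.494,-.0843,.066],1.47);print(s['joint_pos'])
        ~~^^^^^^^^^^^^^^^^^^^^^^^^^
  File "h.py", line 19, in st
    h=np.arctan2(R[1,0],R[0,0]);print("t",s["clock"].round(2),"tcp",s["tcp_pos"].round(4),"head",h.round(4),"tilt",R[2,2].round(4),"F tool",(R.T@s["wrist_force"]).round(2),"Tq",(R.T@s["ft_torque"]).round(2),"gap",round(s["finger_gap"],4),"grip",round(float(s["grip_force"]),1))
                                          ^^^^^^^^^^^^^^^^
AttributeError: 'float' object has no attribute 'round'
```

```bash
sed -i 's/s\["clock"\].round(2)/round(float(s["clock"]),2)/' h.py
cat >> h.py <<'E'
def pic(name):
    a=env.read_camera('top')['img'][165:255,230:370,::-1];b=env.read_camera('side')['img'][150:300,230:350,::-1]
    c=np.zeros((450,780,3),np.uint8);c[:270,:420]=cv2.resize(a,(420,270),interpolation=cv2.INTER_CUBIC);c[:,420:]=cv2.resize(b,(360,450),interpolation=cv2.INTER_CUBIC);cv2.imwrite(f'pics/{name}.png',c)
E
python3 -c "
from h import *
s,R=st([.494,-.0843,.066],1.47)
pic('m1')"
```

```text
t 2.62 tcp [ 0.4681 -0.029   0.1581] head 1.4687 tilt -1.0 F tool [ 0.86 -0.32 -0.15] Tq [0.06 0.03 0.02] gap 0.0427 grip 0.0
shift [-0.0525  0.0321  0.0918] turn -0.07
```

```bash
python3 -m jog '[[-0.3,-0.0262,0.016,0,0],[-0.3,-0.0263,0.0161,0,0],[-0.3,0,0,0.02,0],[-0.3,0,0,0,0]]'
python3 -c "
from h import *
s,R=st([.494,-.0843,.066],1.47)
pic('m2')"
```

```text
clock: 3.05
tcp_pos: [0.4986, -0.0859, 0.1421]
orientation: [0.0, 0.742, 0.67, 0.0]
wrist_force: [-1.4, 0.1, -1.3]
finger_gap: 0.0554
grip_force: 0.0
t 3.05 tcp [ 0.4986 -0.0859  0.1421] head 1.468 tilt -1.0 F tool [ 0.   -1.41  1.29] Tq [ 0.07 -0.   -0.03] gap 0.0554 grip 0.0
shift [ 0.0011 -0.0048  0.0761] turn -0.11
```

View pics/m2.png

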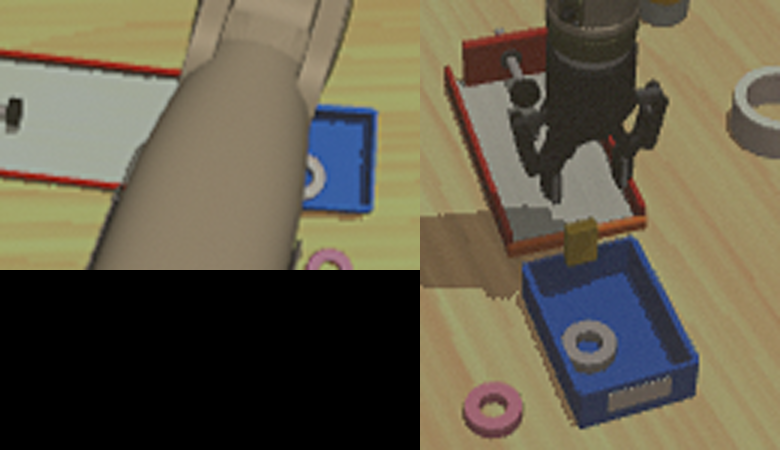

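The top view is blocked by the arm. In the side half the fingertips (555,190)/(625,190) centre about 10 px (5 mm) right of the block (580,240), which agrees with the computed shift.

```bash
python3 -m jog '[[-0.3,0.001,-0.0048,0.02,0],[-0.3,0,0,0.02,0],[-0.3,0,0,0.02,0],[-0.3,0,0,0.014,0],[-0.3,0,0,0,0]]'
python3 -c "
from h import *
s,R=st([.494,-.0843,.066],1.47)"
python3 -m jog '[[0.6,0,0,0,0],[0.6,0,0,0,0],[1,0,0,0,0],[1,0,0,0,0],[1,0,0,0,0]]' 25
python3 -c "
from h import *
s,R=st([.494,-.0843,.066],1.47)"
```

```text
clock: 3.57
tcp_pos: [0.4917, -0.082, 0.0673]
orientation: [-0.001, 0.742, 0.671, -0.001]
wrist_force: [-1.5, 0.1, 0.2]
finger_gap: 0.0556
grip_force: 0.0
t 3.57 tcp [ 0.4917 -0.082   0.0673] head 1.4709 tilt -1.0 F tool [-0.   -1.48 -0.24] Tq [ 0.03  0.01 -0.03] gap 0.0556 grip 0.0
shift [-0.0021  0.0026  0.0013] turn 0.05
clock: 3.98
tcp_pos: [0.4947, -0.0832, 0.0702]
orientation: [0.001, 0.742, 0.671, 0.001]
wrist_force: [0.5, 2.8, 7.3]
finger_gap: 0.0294
grip_force: 31.5
t 3.98 tcp [ 0.4947 -0.0832  0.0702] head 1.4701 tilt -1.0 F tool [ 2.81  0.27 -7.26] Tq [ 0.31  0.54 -0.06] gap 0.0294 grip 31.5
shift [-0.0011 -0.0006  0.0042] turn 0.01
```

```bash
python3 -m jog '[[1,0,0,-0.001,0],[1,0,0,-0.001,0],[1,0,0,0,0]]'
python3 -c "
from h import *
st()"
python3 -m jog '[[1,0,0,-0.003,0],[1,0,0,-0.003,0],[1,0,0,-0.003,0],[1,0,0,-0.003,0],[1,0,0,0,0]]'
python3 -c "
from h import *
st()"
```

```text
clock: 4.23
tcp_pos: [0.4934, -0.0832, 0.0704]
orientation: [0.0, 0.742, 0.671, 0.0]
wrist_force: [2.1, 1.2, -4.5]
finger_gap: 0.0298
grip_force: 30.2
t 4.23 tcp [ 0.4934 -0.0832  0.0704] head 1.47 tilt -1.0 F tool [1.44 1.94 4.51] Tq [-0.57  0.34 -0.31] gap 0.0298 grip 30.2
clock: 4.65
tcp_pos: [0.4928, -0.0832, 0.0826]
orientation: [-0.0, 0.742, 0.67, -0.0]
wrist_force: [-0.9, 1.0, -5.2]
finger_gap: 0.0295
grip_force: 29.5
t 4.65 tcp [ 0.4928 -0.0832  0.0826] head 1.4691 tilt -1.0 F tool [ 0.87 -1.01  5.18] Tq [0.22 0.39 0.13] gap 0.0295 grip 29.5
```

```bash
python3 -m jog '[[1,0,0,-0.003,0],[1,0,0,-0.003,0],[1,0,0,0,0]]' 22
python3 -c "
from h import *
st()
b=env.read_camera('side')['img'][190:310,240:340,::-1];cv2.imwrite('pics/m3.png',cv2.resize(b,None,fx=5,fy=5,interpolation=cv2.INTER_CUBIC))"
```

```text
clock: 4.9
tcp_pos: [0.4933, -0.0833, 0.0888]
orientation: [0.0, 0.742, 0.67, 0.0]
wrist_force: [0.1, 0.4, -5.5]
finger_gap: 0.0296
grip_force: 29.3
t 4.9 tcp [ 0.4933 -0.0833  0.0888] head 1.4694 tilt -1.0 F tool [0.41 0.02 5.48] Tq [0.19 0.5  0.08] gap 0.0296 grip 29.3
```

View pics/m3.png

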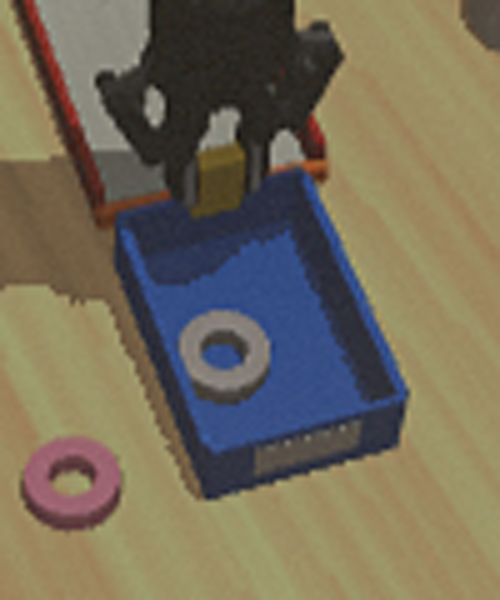

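The side view shows the leading wall raised, with the rear lower corner (203,497) still at its shadow on the bench. The bearing is in the tray at (225,355).

```bash
python3 -m jog '[[1,0,0.0035,0,0.5],[1,0,0.0035,0,0.5],[1,0,0.0035,0,0.5],[1,0,0.0035,0,0.45],[1,0,0.0035,0,0.4]]'
python3 -m jog '[[1,0.005,0,0,0],[1,0.005,0,0,0],[1,0.005,0,0,0],[1,0.005,0,0,0],[1,0.005,0,0,0]]'
python3 -c "
from h import *
st()"
python3 -m jog '[[1,0.005,0,0,0],[1,0.005,0,0,0],[1,0.005,0,0,0],[1,0.005,0,0,0],[1,0.005,0,0,0]]'
python3 -c "
from h import *
s,R=st()
d=s['tcp_pos'][:2]-[.519,-.028];a=np.array([np.cos(1.428),np.sin(1.428)]);print('along',d@a,'left',d@[-a[1],a[0]])
b=env.read_camera('side')['img'][170:290,235:335,::-1];cv2.imwrite('pics/m4.png',cv2.resize(b,None,fx=5,fy=5,interpolation=cv2.INTER_CUBIC))"
```

```text
clock: 5.37
tcp_pos: [0.5109, -0.0855, 0.0882]
orientation: [-0.0, 0.756, 0.655, -0.0]
wrist_force: [-1.5, 0.8, -4.7]
finger_gap: 0.0298
grip_force: 29.4
clock: 5.78
tcp_pos: [0.5142, -0.06, 0.0883]
orientation: [0.0, 0.755, 0.655, 0.0]
wrist_force: [0.8, -0.7, -6.6]
finger_gap: 0.0293
grip_force: 29.3
t 5.78 tcp [ 0.5142 -0.06    0.0883] head 1.4289 tilt -1.0 F tool [-0.57  0.85  6.62] Tq [ 0.01 -0.11 -0.02] gap 0.0293 grip 29.3
clock: 6.2
tcp_pos: [0.5177, -0.0353, 0.0883]
orientation: [-0.0, 0.756, 0.655, 0.0]
wrist_force: [0.0, -1.8, -5.6]
finger_gap: 0.0297
grip_force: 29.3
t 6.2 tcp [ 0.5177 -0.0353  0.0883] head 1.4286 tilt -1.0 F tool [-1.73  0.29  5.62] Tq [ 0.   -0.12  0.09] gap 0.0297 grip 29.3
along -0.007450313300750189 left 0.0002570250354930181
```

View pics/m4.png

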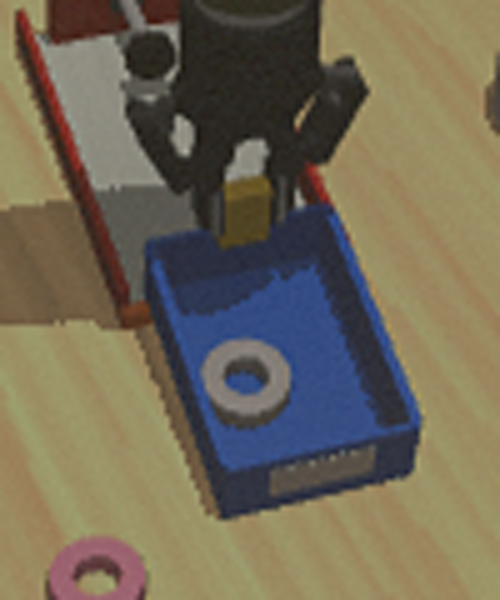

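Side view: the leading edge is over the lip, laterally centred between the guides, and the rear edge at (220,515) is on the bench. Next I lower it onto the lip.

```bash
python3 -m jog '[[1,0,0,0.0015,0],[1,0,0,0.0015,0],[1,0,0,0,0]]'
python3 -m jog '[[1,0,0,0.001,0],[1,0,0,0,0]]'
python3 -m jog '[[1,0,0,0.001,0],[1,0,0,0,0]]'
python3 -c "
from h import *
s,R=st()"
python3 -m jog '[[1,0,0,0.001,0],[1,0,0,0,0]]'
python3 -c "
from h import *
s,R=st()"
```

```text
clock: 6.5
tcp_pos: [0.5185, -0.0349, 0.086]
orientation: [-0.0, 0.755, 0.655, 0.001]
wrist_force: [-0.4, 5.3, 1.3]
finger_gap: 0.0293
grip_force: 30.2
clock: 6.67
tcp_pos: [0.5187, -0.035, 0.0852]
orientation: [0.0, 0.755, 0.655, 0.002]
wrist_force: [-0.1, 5.2, 1.3]
finger_gap: 0.0294
grip_force: 30.2
clock: 6.83
tcp_pos: [0.5188, -0.035, 0.0843]
orientation: [0.0, 0.755, 0.655, 0.002]
wrist_force: [1.1, 4.7, 2.0]
finger_gap: 0.0295
grip_force: 30.3
t 6.83 tcp [ 0.5188 -0.035   0.0843] head 1.4293 tilt -1.0 F tool [ 4.84  0.4  -1.95] Tq [0.15 0.69 0.02] gap 0.0295 grip 30.3
clock: 7.0
tcp_pos: [0.519, -0.035, 0.0841]
orientation: [0.001, 0.755, 0.655, 0.002]
wrist_force: [-0.5, 6.6, 6.6]
finger_gap: 0.0295
grip_force: 30.8
t 7.0 tcp [ 0.519  -0.035   0.0841] head 1.4293 tilt -1.0 F tool [ 6.51 -1.39 -6.61] Tq [0.53 0.76 0.11] gap 0.0295 grip 30.8
```

```bash
python3 -m jog '[[1,0,0,-0.001,0],[1,0,0,0,0],[1,0.003,0,0,0],[1,0.005,0,-0.0005,0],[1,0.005,0,-0.0005,0]]'
python3 -m jog '[[1,0.005,0,-0.0007,0],[1,0.005,0,-0.0007,0],[1,0.005,0,-0.0007,0]]'
python3 -c "
from h import *
s,R=st()"
python3 -m jog '[[1,0.005,0,-0.0009,0],[1,0.005,0,-0.0009,0],[1,0.005,0,-0.001,0]]'
python3 -c "
from h import *
s,R=st()
b=env.read_camera('side')['img'][160:280,235:335,::-1];cv2.imwrite('pics/m5.png',cv2.resize(b,None,fx=5,fy=5,interpolation=cv2.INTER_CUBIC))"
```

```text
clock: 7.42
tcp_pos: [0.5201, -0.0255, 0.0849]
orientation: [0.002, 0.756, 0.654, -0.001]
wrist_force: [-0.6, -7.0, 0.9]
finger_gap: 0.0296
grip_force: 30.2
clock: 7.67
tcp_pos: [0.5218, -0.0096, 0.0864]
orientation: [0.001, 0.756, 0.654, -0.001]
wrist_force: [-0.6, -5.0, -1.6]
finger_gap: 0.0292
grip_force: 29.8
t 7.67 tcp [ 0.5218 -0.0096  0.0864] head 1.4268 tilt -1.0 F tool [-5.05  0.14  1.59] Tq [-0.14 -0.78  0.04] gap 0.0292 grip 29.8
clock: 7.92
tcp_pos: [0.5233, 0.0073, 0.0886]
orientation: [-0.001, 0.756, 0.655, -0.0]
wrist_force: [-0.4, -1.1, -5.8]
finger_gap: 0.0296
grip_force: 29.3
t 7.92 tcp [0.5233 0.0073 0.0886] head 1.4283 tilt -1.0 F tool [-1.19 -0.26  5.84] Tq [-0.15  0.16  0.09] gap 0.0296 grip 29.3
```

View pics/m5.png

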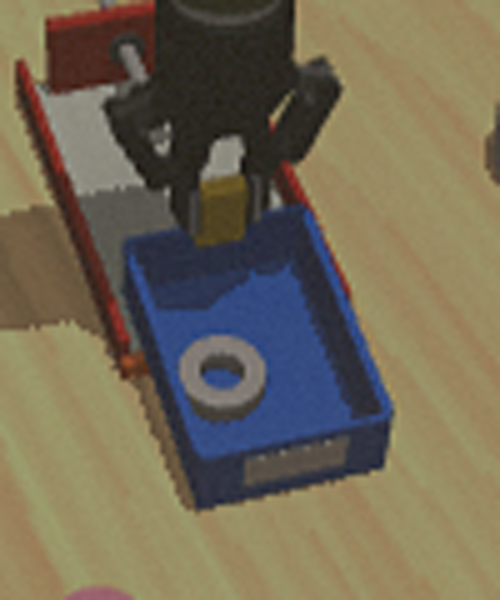

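Side view: front well over the lip, rear edge (200,508) still on the bench, tray between the guides. I keep sliding.

```bash
python3 -m jog '[[1,0.005,0,-0.0005,0],[1,0.005,0,-0.0005,0],[1,0.005,0,-0.0005,0]]'
python3 -c "
from h import *
s,R=st()"
python3 -m jog '[[1,0.005,0,-0.0005,0],[1,0.005,0,-0.0005,0],[1,0.005,0,-0.0005,0]]'
python3 -c "
from h import *
s,R=st()"
python3 -m jog '[[1,0.002,0,0.002,0],[1,0.002,0,0.002,0],[1,0.002,0,0.002,0]]'
python3 -c "
from h import *
s,R=st()"
```

```text
clock: 8.22
tcp_pos: [0.5256, 0.0222, 0.0904]
orientation: [-0.0, 0.756, 0.655, -0.0]
wrist_force: [-0.9, -0.3, -6.0]
finger_gap: 0.0296
grip_force: 29.3
t 8.22 tcp [0.5256 0.0222 0.0904] head 1.4286 tilt -1.0 F tool [-0.44 -0.8   6.03] Tq [-0.09  0.12  0.04] gap 0.0296 grip 29.3
clock: 8.47
tcp_pos: [0.5279, 0.0371, 0.0921]
orientation: [-0.0, 0.755, 0.655, 0.0]
wrist_force: [-0.7, -0.4, -7.9]
finger_gap: 0.0294
grip_force: 29.3
t 8.47 tcp [0.5279 0.0371 0.0921] head 1.4288 tilt -1.0 F tool [-0.46 -0.62  7.93] Tq [-0.1   0.14  0.12] gap 0.0294 grip 29.3
clock: 8.72
tcp_pos: [0.5291, 0.0432, 0.0877]
orientation: [0.0, 0.755, 0.655, 0.001]
wrist_force: [-4.2, 3.0, 7.8]
finger_gap: 0.0293
grip_force: 31.3
t 8.72 tcp [0.5291 0.0432 0.0877] head 1.4294 tilt -1.0 F tool [ 2.39 -4.59 -7.79] Tq [1.03 0.15 0.06] gap 0.0293 grip 31.3
```

```bash
cat >> h.py <<'E'
A=np.array([np.cos(1.428),np.sin(1.428),0]);L=np.array([-A[1],A[0],0]);O=np.array([.519,-.028,0])
def rear():
    c=env.read_camera('side');im=c['img'].astype(int)
    m=((im[:,:,2]>1.3*im[:,:,0])&(im[:,:,2]>1.15*im[:,:,1])&(im[:,:,2]>50)).astype(np.uint8);m[:160]=0;m[310:]=0;m[:,:230]=0;m[:,345:]=0
    cs,_=cv2.findContours(m,cv2.RETR_EXTERNAL,cv2.CHAIN_APPROX_NONE);k=max(cs,key=cv2.contourArea);p=cv2.convexHull(k)[:,0,:].astype(float)
    bl=p[np.argmax(p[:,1]-.7*p[:,0])];br=p[np.argmax(p[:,1]+1.2*p[:,0])]
    for q,l in((bl,.055),(br,-.055)):
        o,d=ray(c,q[0],q[1]);t=(l-(o-O)@L)/(d@L);x=o+t*d;print(q,"along",((x-O)@A).round(4),"z",x[2].round(4), "| at z=0 along/left",((onz(c,*q,0)-O)@np.array([A,L]).T).round(4))
E
python3 -c "
from h import *
s,R=st()
print((s['tcp_pos']-O)@A,(s['tcp_pos']-O)@L)
rear()
b=env.read_camera('side')['img'][150:270,235:335,::-1];cv2.imwrite('pics/m6.png',cv2.resize(b,None,fx=5,fy=5,interpolation=cv2.INTER_CUBIC))"
```

```text
t 8.72 tcp [0.5291 0.0432 0.0877] head 1.4294 tilt -1.0 F tool [ 2.39 -4.59 -7.79] Tq [1.03 0.15 0.06] gap 0.0293 grip 31.3
0.0719211058877132 0.00013328222393247627
[272. 250.] along -0.0774 z 0.015 | at z=0 along/left [-0.0654  0.0513]
[307. 243.] along -0.0651 z -0.0046 | at z=0 along/left [-0.0688 -0.0534]
```

View pics/m6.png

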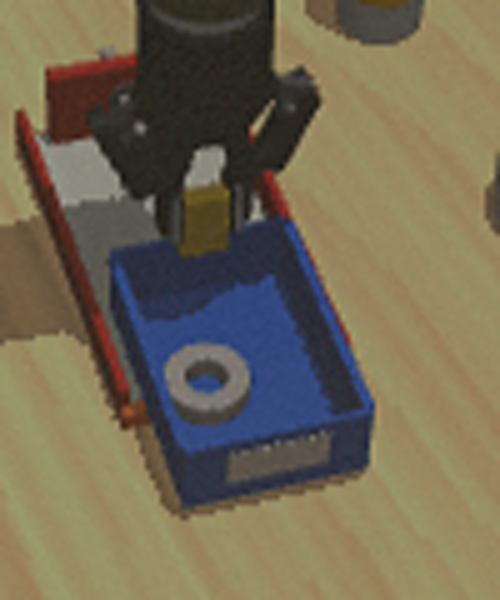

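Side view: the front is inside, with the rear edge just off the bench (shadow at (180,513)) as the tray starts to tip over the lip. I lower the front while advancing.

```bash
python3 -m jog '[[1,0.004,0,0.001,0],[1,0.005,0,0.001,0],[1,0.005,0,0.0015,0],[1,0.005,0,0.002,0]]' 20
python3 -c "
from h import *
s,R=st();rear()"
python3 -m jog '[[1,0.005,0,0.002,0],[1,0.005,0,0.002,0],[1,0.005,0,0.002,0]]'
python3 -c "
from h import *
s,R=st();rear()"
```

```text
clock: 9.15
tcp_pos: [0.5321, 0.061, 0.0808]
orientation: [0.001, 0.756, 0.655, 0.0]
wrist_force: [-1.3, -4.1, -0.6]
finger_gap: 0.0295
grip_force: 30.2
t 9.15 tcp [0.5321 0.061  0.0808] head 1.4281 tilt -1.0 F tool [-4.29 -0.66  0.58] Tq [ 0.07 -1.08 -0.03] gap 0.0295 grip 30.2
[271. 246.] along -0.0674 z 0.021 | at z=0 along/left [-0.0503  0.0498]
[307. 238.] along -0.062 z 0.014 | at z=0 along/left [-0.0506 -0.0598]
clock: 9.45
tcp_pos: [0.5338, 0.0764, 0.0744]
orientation: [0.0, 0.756, 0.655, 0.0]
wrist_force: [-0.6, -3.3, -1.7]
finger_gap: 0.029
grip_force: 30.2
t 9.45 tcp [0.5338 0.0764 0.0744] head 1.4284 tilt -1.0 F tool [-3.36 -0.08  1.74] Tq [ 0.01 -0.96 -0.09] gap 0.029 grip 30.2
[270. 243.] along -0.0574 z 0.0228 | at z=0 along/left [-0.0386  0.0494]
[305. 235.] along -0.0453 z 0.009 | at z=0 along/left [-0.0379 -0.0581]
```

```bash
python3 -m jog '[[1,0.005,0,0,0],[1,0.005,0,0.0005,0],[1,0.005,0,0,0],[1,0.005,0,0,0]]'
python3 -c "
from h import *
s,R=st();print((s['tcp_pos']-O)@A);rear()"
python3 -m jog '[[1,0.005,0,0,0],[1,0.005,0,0,0],[1,0.005,0,0,0],[1,0.005,0,0,0]]'
python3 -c "
from h import *
s,R=st();print((s['tcp_pos']-O)@A);rear()"
```

```text
clock: 9.83
tcp_pos: [0.5362, 0.0968, 0.0738]
orientation: [-0.001, 0.756, 0.655, 0.0]
wrist_force: [-0.1, -1.2, -5.4]
finger_gap: 0.0296
grip_force: 29.7
t 9.83 tcp [0.5362 0.0968 0.0738] head 1.4287 tilt -1.0 F tool [-1.18  0.03  5.37] Tq [-0.05  0.08  0.02] gap 0.0296 grip 29.7
0.1259497979196206
[268. 238.] along -0.0372 z 0.0221 | at z=0 along/left [-0.0185  0.0495]
[303. 230.] along -0.0271 z 0.0114 | at z=0 along/left [-0.0175 -0.0589]
clock: 10.22
tcp_pos: [0.5391, 0.1163, 0.0739]
orientation: [-0.0, 0.756, 0.655, -0.0]
wrist_force: [-0.2, -1.5, -6.0]
finger_gap: 0.0294
grip_force: 29.5
t 10.22 tcp [0.5391 0.1163 0.0739] head 1.4287 tilt -1.0 F tool [-1.47  0.03  6.04] Tq [-0.08  0.22 -0.03] gap 0.0294 grip 29.5
0.1456570999907484
[266. 233.] along -0.0166 z 0.0215 | at z=0 along/left [0.0019 0.0497]
[300. 226.] along -0.0012 z 0.0017 | at z=0 along/left [ 0.0003 -0.0556]
```

```bash
python3 -m jog '[[1,0,0,0.001,0],[1,0,0,0,0]]'
python3 -m jog '[[1,0.003,0,0.001,0],[1,0.003,0,0,0]]'
python3 -m jog '[[1,0.003,0,0,0],[1,0.002,0,0,0],[1,0.002,0,0,0]]'
python3 -c "
from h import *
s,R=st();print((s['tcp_pos']-O)@A);rear()"
python3 -m jog '[[1,0.002,0,0,0],[1,0.002,0,0,0],[1,0,0,0,0]]'
python3 -c "
from h import *
s,R=st();print((s['tcp_pos']-O)@A);rear()"
```

```text
clock: 10.43
tcp_pos: [0.5395, 0.1168, 0.0739]
orientation: [-0.001, 0.755, 0.655, 0.001]
wrist_force: [-1.5, 4.7, -1.0]
finger_gap: 0.0292
grip_force: 30.2
clock: 10.6
tcp_pos: [0.5401, 0.1189, 0.0737]
orientation: [0.003, 0.756, 0.655, -0.002]
wrist_force: [-4.1, -10.3, 7.9]
finger_gap: 0.0293
grip_force: 31.2
clock: 10.85
tcp_pos: [0.5423, 0.1258, 0.0738]
orientation: [0.003, 0.756, 0.654, -0.001]
wrist_force: [-1.6, -7.8, 4.1]
finger_gap: 0.0294
grip_force: 30.9
t 10.85 tcp [0.5423 0.1258 0.0738] head 1.4268 tilt -1.0 F tool [-8.01 -0.44 -4.06] Tq [ 0.41 -1.54 -0.14] gap 0.0294 grip 30.9
0.15554377447753023
[265. 230.] along -0.0061 z 0.0233 | at z=0 along/left [0.0142 0.0492]
[300. 223.] along 0.0005 z 0.0132 | at z=0 along/left [ 0.0119 -0.0596]
clock: 11.15
tcp_pos: [0.5431, 0.1301, 0.0738]
orientation: [0.003, 0.756, 0.655, -0.0]
wrist_force: [-1.1, -6.9, 5.0]
finger_gap: 0.0292
grip_force: 30.9
t 11.15 tcp [0.5431 0.1301 0.0738] head 1.427 tilt -1.0 F tool [-7.04 -0.12 -4.94] Tq [ 0.33 -1.18 -0.11] gap 0.0292 grip 30.9
0.1599628574891849
[265. 230.] along -0.0061 z 0.0233 | at z=0 along/left [0.0142 0.0492]
[300. 221.] along 0.0015 z 0.0207 | at z=0 along/left [ 0.0198 -0.0622]
```

```bash
python3 -m jog '[[1,0.002,0,-0.001,0],[1,0.002,0,0,0]]'
python3 -c "
from h import *
s,R=st();print((s['tcp_pos']-O)@A);rear()"
python3 -m jog '[[1,0.0015,0,0,0],[1,0.0015,0,0,0],[1,0,0,0,0]]'
python3 -c "
from h import *
s,R=st();print((s['tcp_pos']-O)@A);rear()"
```

```text
clock: 11.37
tcp_pos: [0.5429, 0.1349, 0.0738]
orientation: [0.001, 0.756, 0.655, -0.0]
wrist_force: [-1.5, -6.9, 1.9]
finger_gap: 0.0294
grip_force: 30.5
t 11.37 tcp [0.5429 0.1349 0.0738] head 1.4271 tilt -1.0 F tool [-7.03 -0.53 -1.91] Tq [ 0.13 -1.   -0.08] gap 0.0294 grip 30.5
0.16461709122685267
[264. 229.] along 0.0045 z 0.0163 | at z=0 along/left [0.0189 0.051 ]
[299. 221.] along 0.0096 z 0.0125 | at z=0 along/left [ 0.0206 -0.0593]
clock: 11.67
tcp_pos: [0.5434, 0.1384, 0.0738]
orientation: [0.001, 0.756, 0.655, -0.0]
wrist_force: [0.1, -5.1, 1.9]
finger_gap: 0.0294
grip_force: 30.5
t 11.67 tcp [0.5434 0.1384 0.0738] head 1.428 tilt -1.0 F tool [-5.08  0.87 -1.87] Tq [ 0.1  -0.74 -0.01] gap 0.0294 grip 30.5
0.16821829367718932
[264. 228.] along 0.0045 z 0.0208 | at z=0 along/left [0.0228 0.0499]
[298. 220.] along 0.0183 z 0.008 | at z=0 along/left [ 0.0254 -0.0578]
```

```bash
python3 -m jog '[[1,0.001,0,0,0],[1,0.001,0,0,0],[1,0,0,0,0]]'
python3 -c "
from h import *
s,R=st();print((s['tcp_pos']-O)@A);rear()"
python3 -m jog '[[1,0.001,0,0,0],[1,0.001,0,0,0],[1,0,0,0,0]]'
python3 -c "
from h import *
s,R=st();print((s['tcp_pos']-O)@A);rear()"
```

```text
clock: 11.97
tcp_pos: [0.5436, 0.1402, 0.0738]
orientation: [0.001, 0.756, 0.655, -0.0]
wrist_force: [-1.1, -5.9, 2.3]
finger_gap: 0.0296
grip_force: 30.5
t 11.97 tcp [0.5436 0.1402 0.0738] head 1.4279 tilt -1.0 F tool [-6.01 -0.28 -2.32] Tq [ 0.1  -1.03 -0.08] gap 0.0296 grip 30.5
0.1700028484712823
[264. 227.] along 0.0044 z 0.0251 | at z=0 along/left [0.0266 0.0488]
[298. 220.] along 0.0183 z 0.008 | at z=0 along/left [ 0.0254 -0.0578]
clock: 12.27
tcp_pos: [0.5439, 0.1423, 0.0738]
orientation: [0.001, 0.756, 0.655, -0.0]
wrist_force: [-0.9, -5.4, 2.7]
finger_gap: 0.0294
grip_force: 30.5
t 12.27 tcp [0.5439 0.1423 0.0738] head 1.4279 tilt -1.0 F tool [-5.45 -0.17 -2.7 ] Tq [ 0.09 -0.91  0.02] gap 0.0294 grip 30.5
0.17207537785987195
[264. 227.] along 0.0044 z 0.0251 | at z=0 along/left [0.0266 0.0488]
[298. 219.] along 0.0188 z 0.0118 | at z=0 along/left [ 0.0293 -0.0591]
```

```bash
python3 -m jog '[[0.2,0,0,0,0],[0.2,0,0,0,0],[0.2,0,0,0,0],[0.2,0,0,0,0]]'
python3 -c "
from h import *
s,R=st();print((s['tcp_pos']-O)@A,(s['tcp_pos']-O)@L);rear();pic('m7')"
```

```text
clock: 12.65
tcp_pos: [0.5435, 0.1437, 0.0734]
orientation: [0.0, 0.755, 0.655, 0.0]
wrist_force: [0.3, 0.7, -0.4]
finger_gap: 0.0343
grip_force: 0.0
t 12.65 tcp [0.5435 0.1437 0.0734] head 1.429 tilt -1.0 F tool [0.72 0.24 0.44] Tq [0.01 0.   0.03] gap 0.0343 grip 0.0
0.17340453455195132 0.00016178641100862793
[263. 229.] along 0.0155 z 0.0048 | at z=0 along/left [0.0197 0.0538]
[298. 221.] along 0.0178 z 0.0041 | at z=0 along/left [ 0.0215 -0.0564]
```

View pics/m7.png

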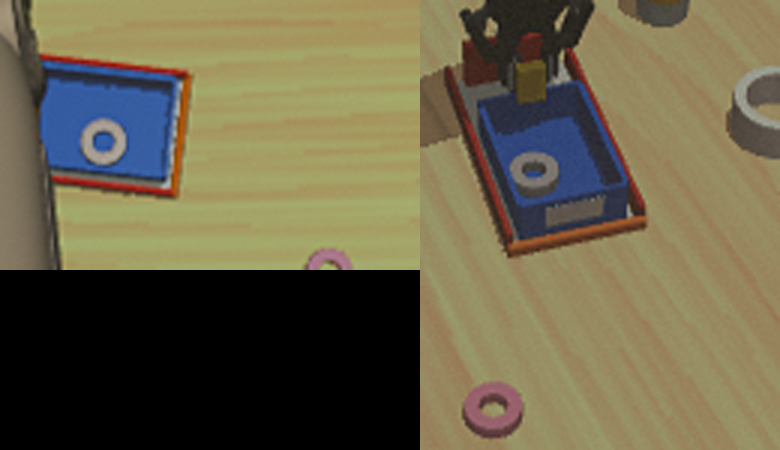

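Tray lies flat inside the bay behind the lip (side half: rear bottom from (515,240) to (625,210), lip in front of it). The bearing is in it at (533,173). I regrip and advance to find the stop.

```bash
python3 -m jog '[[1,0,0,0,0],[1,0,0,0,0],[1,0,0,0,0],[1,0,0,0,0]]' 80
python3 -c "
from h import *
st()"
python3 -m jog '[[1,0.001,0,0,0],[1,0.001,0,0,0],[1,0.001,0,0,0]]'
python3 -c "
from h import *
s,R=st();print((s['tcp_pos']-O)@A)"
python3 -m jog '[[1,0.001,0,0,0],[1,0.001,0,0,0]]'
python3 -c "
from h import *
s,R=st();print((s['tcp_pos']-O)@A)"
```

```text
clock: 13.13
tcp_pos: [0.5437, 0.1435, 0.0736]
orientation: [0.0, 0.756, 0.655, 0.001]
wrist_force: [-0.7, 0.9, 2.9]
finger_gap: 0.0281
grip_force: 79.6
t 13.13 tcp [0.5437 0.1435 0.0736] head 1.4287 tilt -1.0 F tool [ 0.83 -0.81 -2.92] Tq [ 0.17  0.22 -0.06] gap 0.0281 grip 79.6
clock: 13.38
tcp_pos: [0.5437, 0.1442, 0.0735]
orientation: [0.002, 0.756, 0.655, -0.002]
wrist_force: [-1.4, -9.8, 6.3]
finger_gap: 0.0285
grip_force: 80.1
t 13.38 tcp [0.5437 0.1442 0.0735] head 1.4273 tilt -1.0 F tool [-9.93  0.04 -6.25] Tq [ 0.03 -1.98 -0.14] gap 0.0285 grip 80.1
0.17394026510596627
clock: 13.55
tcp_pos: [0.5439, 0.1458, 0.0735]
orientation: [0.002, 0.756, 0.654, -0.002]
wrist_force: [-1.0, -7.9, 6.7]
finger_gap: 0.0287
grip_force: 80.0
t 13.55 tcp [0.5439 0.1458 0.0735] head 1.4267 tilt -1.0 F tool [-8.02  0.15 -6.71] Tq [ 0.06 -1.88  0.03] gap 0.0287 grip 80.0
0.17557536744823907
```

```bash
python3 -m jog '[[1,0,0,-0.001,0],[1,0,0,0,0]]'
python3 -c "
from h import *
s,R=st();print((s['tcp_pos']-O)@A);rear()"
python3 -m jog '[[1,0.001,0,0,0],[1,0.001,0,0,0],[1,0,0,0,0]]'
python3 -c "
from h import *
s,R=st();print((s['tcp_pos']-O)@A)"
python3 -m jog '[[1,0.001,0,0,0],[1,0.001,0,0,0],[1,0,0,0,0]]'
python3 -c "
from h import *
s,R=st();print((s['tcp_pos']-O)@A);rear()"
```

```text
clock: 13.72
tcp_pos: [0.5435, 0.1475, 0.0736]
orientation: [0.0, 0.756, 0.655, -0.001]
wrist_force: [-0.0, -4.1, -0.5]
finger_gap: 0.0286
grip_force: 80.4
t 13.72 tcp [0.5435 0.1475 0.0736] head 1.4278 tilt -1.0 F tool [-4.04  0.54  0.51] Tq [-0.23 -0.65  0.01] gap 0.0286 grip 80.4
0.17724084851844835
[263. 229.] along 0.0155 z 0.0048 | at z=0 along/left [0.0197 0.0538]
[297. 221.] along 0.0261 z -0.0044 | at z=0 along/left [ 0.0223 -0.0535]
clock: 14.02
tcp_pos: [0.5438, 0.1505, 0.0736]
orientation: [-0.0, 0.756, 0.655, -0.0]
wrist_force: [-0.2, -2.6, -4.1]
finger_gap: 0.0285
grip_force: 80.0
t 14.02 tcp [0.5438 0.1505 0.0736] head 1.4287 tilt -1.0 F tool [-2.64  0.23  4.14] Tq [-0.21 -0.49  0.13] gap 0.0285 grip 80.0
0.18020097098941895
clock: 14.27
tcp_pos: [0.5441, 0.1528, 0.0737]
orientation: [-0.001, 0.755, 0.655, -0.0]
wrist_force: [0.1, -1.3, -4.4]
finger_gap: 0.0283
grip_force: 79.9
t 14.27 tcp [0.5441 0.1528 0.0737] head 1.429 tilt -1.0 F tool [-1.3   0.33  4.38] Tq [ 0.01 -0.12  0.01] gap 0.0283 grip 79.9
0.18249003646078557
[262. 227.] along 0.0264 z 0.0021 | at z=0 along/left [0.0283 0.0545]
[297. 219.] along 0.0271 z 0.0034 | at z=0 along/left [ 0.0302 -0.0562]
```

```bash
python3 -m jog '[[1,0.001,0,0.0003,0],[1,0.001,0,0,0],[1,0,0,0,0]]'
python3 -c "
from h import *
s,R=st();print((s['tcp_pos']-O)@A)"
python3 -m jog '[[1,0.001,0,0,0],[1,0.001,0,0,0],[1,0,0,0,0]]'
python3 -c "
from h import *
s,R=st();print((s['tcp_pos']-O)@A)"
python3 -m jog '[[1,0.001,0,0,0],[1,0.001,0,0,0],[1,0,0,0,0]]'
python3 -c "
from h import *
s,R=st();print((s['tcp_pos']-O)@A);rear()"
```

```text
clock: 14.57
tcp_pos: [0.5446, 0.1541, 0.0736]
orientation: [-0.0, 0.756, 0.655, -0.0]
wrist_force: [-1.2, -2.4, -6.1]
finger_gap: 0.0284
grip_force: 79.8
t 14.57 tcp [0.5446 0.1541 0.0736] head 1.4286 tilt -1.0 F tool [-2.58 -0.8   6.11] Tq [-0.   -0.46  0.07] gap 0.0284 grip 79.8
0.1838805141597964
clock: 14.82
tcp_pos: [0.5446, 0.155, 0.0736]
orientation: [0.001, 0.756, 0.655, -0.001]
wrist_force: [-1.8, -6.9, -6.1]
finger_gap: 0.0283
grip_force: 79.8
t 14.82 tcp [0.5446 0.155  0.0736] head 1.4275 tilt -1.0 F tool [-7.1  -0.75  6.11] Tq [-0.06 -1.24  0.05] gap 0.0283 grip 79.8
0.18476056482749573
clock: 15.07
tcp_pos: [0.5447, 0.1557, 0.0736]
orientation: [0.001, 0.756, 0.654, -0.002]
wrist_force: [-1.5, -11.7, -5.3]
finger_gap: 0.0288
grip_force: 79.8
t 15.07 tcp [0.5447 0.1557 0.0736] head 1.4267 tilt -1.0 F tool [-11.73   0.19   5.33] Tq [ 0.   -1.94  0.1 ] gap 0.0288 grip 79.8
0.18550876927785895
[262. 227.] along 0.0264 z 0.0021 | at z=0 along/left [0.0283 0.0545]
[296. 219.] along 0.0356 z -0.0051 | at z=0 along/left [ 0.031  -0.0533]
```

```bash
python3 -m jog '[[1,0,0,0.0005,0],[1,0,0,0,0],[1,0,0,0,0],[1,0,0,0,0],[1,0,0,0,0]]'
python3 -c "
from h import *
s,R=st();print((s['tcp_pos']-O)@A)"
```

```text
clock: 15.53
tcp_pos: [0.5448, 0.1557, 0.0736]
orientation: [0.001, 0.756, 0.654, -0.002]
wrist_force: [-2.7, -10.7, -1.6]
finger_gap: 0.0284
grip_force: 80.2
t 15.53 tcp [0.5448 0.1557 0.0736] head 1.4265 tilt -1.0 F tool [-10.92  -1.12   1.61] Tq [ 0.24 -2.09  0.15] gap 0.0284 grip 80.2
0.18551384138675917
```

```bash
python3 -m jog '[[1,0.0005,0,0,0],[1,0,0,0,0],[1,0,0,0,0],[1,0,0,0,0],[1,0,0,0,0]]'
python3 -m jog '[[1,0,0,0,0],[1,0,0,0,0],[1,0,0,0,0],[1,0,0,0,0],[1,0,0,0,0]]'
python3 -m jog '[[1,-0.0005,0,0,0],[1,-0.0005,0,0,0],[1,-0.0005,0,0,0],[1,-0.0005,0,0,0],[1,0,0,0,0]]'
python3 -m jog '[[1,-0.0005,0,0,0],[1,-0.0005,0,0,0],[1,0,0,0,0],[1,0,0,0,0],[1,0,0,0,0]]'
python3 -c "
from h import *
s,R=st();print((s['tcp_pos']-O)@A)"
```

```text
clock: 15.95
tcp_pos: [0.5448, 0.1559, 0.0736]
orientation: [0.002, 0.756, 0.654, -0.002]
wrist_force: [-3.8, -12.4, -1.1]
finger_gap: 0.0285
grip_force: 80.2
clock: 16.37
tcp_pos: [0.5448, 0.1559, 0.0736]
orientation: [0.002, 0.756, 0.654, -0.002]
wrist_force: [-3.6, -11.7, -1.0]
finger_gap: 0.0287
grip_force: 80.2
clock: 16.78
tcp_pos: [0.5447, 0.1553, 0.0736]
orientation: [0.001, 0.756, 0.655, -0.001]
wrist_force: [-2.7, -7.7, -1.6]
finger_gap: 0.0282
grip_force: 80.1
clock: 17.2
tcp_pos: [0.5447, 0.1549, 0.0736]
orientation: [0.0, 0.756, 0.655, -0.001]
wrist_force: [-3.1, -4.6, -3.2]
finger_gap: 0.0287
grip_force: 80.1
t 17.2 tcp [0.5447 0.1549 0.0736] head 1.4278 tilt -1.0 F tool [-4.98 -2.37  3.21] Tq [ 0.26 -1.01  0.07] gap 0.0287 grip 80.1
0.18471027573073234
```

```bash
python3 -m jog '[[1,-0.0005,0,0.0005,0],[1,-0.0005,0,0.0005,0],[1,0,0,0,0],[1,0,0,0,0],[1,0,0,0,0]]' 20
python3 -c "
from h import *
s,R=st();print((s['tcp_pos']-O)@A)"
python3 -m jog '[[0.2,0,0,0,0],[0.2,0,0,0,0],[0.0,0,0,0,0],[-0.2,0,0,0,0],[-0.2,0,0,0,0]]'
python3 -c "
from h import *
s,R=st();print((s['tcp_pos']-O)@A);rear()"
```

```text
clock: 17.62
tcp_pos: [0.5447, 0.1549, 0.0736]
orientation: [-0.0, 0.756, 0.655, 0.0]
wrist_force: [-5.5, -1.9, 4.2]
finger_gap: 0.0284
grip_force: 81.1
t 17.62 tcp [0.5447 0.1549 0.0736] head 1.4284 tilt -1.0 F tool [-2.66 -5.15 -4.2 ] Tq [ 0.92 -0.59  0.21] gap 0.0284 grip 81.1
0.18471601441582813
clock: 18.03
tcp_pos: [0.5455, 0.155, 0.0727]
orientation: [0.0, 0.755, 0.655, 0.001]
wrist_force: [-0.6, 1.0, -1.0]
finger_gap: 0.0513
grip_force: 0.0
t 18.03 tcp [0.5455 0.155  0.0727] head 1.4288 tilt -1.0 F tool [ 0.89 -0.76  0.97] Tq [ 0.11 -0.01 -0.02] gap 0.0513 grip 0.0
0.18487843970872855
[262. 227.] along 0.0264 z 0.0021 | at z=0 along/left [0.0283 0.0545]
[296. 219.] along 0.0356 z -0.0051 | at z=0 along/left [ 0.031  -0.0533]
```

```bash
python3 -m jog '[[-0.2,0,0,-0.01,0],[-0.2,0,0,-0.02,0],[-0.2,0,0,-0.03,0],[-0.2,0,0,-0.035,0],[-0.2,0,0,-0.035,0]]'
python3 -m jog '[[-0.2,0.03,-0.025,-0.01,0],[-0.2,0.03,-0.025,0,0],[-0.2,0.03,-0.025,0,0],[-0.2,0.03,-0.025,0,0],[-0.2,0.03,-0.025,0,0]]'
python3 -m jog '[[-0.2,0.03,-0.025,0,0],[-0.2,0.03,-0.025,0,0],[-0.2,0.03,-0.025,0,0],[-0.2,0.03,-0.025,0,0],[-0.2,0,0,0,0]]'
python3 -c "
from h import *
st();rear()
c=env.read_camera('top');im=c['img'].astype(int)
hsv=cv2.cvtColor(c['img'],cv2.COLOR_RGB2HSV)
for n,lo,hi,z in(('blue',(100,120,60),(125,255,255),.053),('yellow',(24,150,120),(34,255,255),.093),('dark',(0,0,0),(180,255,50),.033)):
    m=cv2.inRange(hsv,np.array(lo),np.array(hi));k=np.zeros_like(m);k[178:245,205:300]=m[178:245,205:300]
    q,l,s,ce=cv2.connectedComponentsWithStats(k)
    for i in range(1,q):
        if s[i,4]>12: print(n,s[i],((onz(c,*ce[i],z)-O)@np.array([A,L]).T).round(4))
"
```

```text
clock: 18.5
tcp_pos: [0.5444, 0.1546, 0.2041]
orientation: [-0.0, 0.756, 0.655, -0.0]
wrist_force: [1.7, 0.1, -0.2]
finger_gap: 0.051
grip_force: 0.0
clock: 18.92
tcp_pos: [0.4416, 0.3222, 0.2136]
orientation: [0.0, 0.756, 0.655, 0.001]
wrist_force: [0.7, 1.0, -0.2]
finger_gap: 0.0515
grip_force: 0.0
clock: 19.33
tcp_pos: [0.3567, 0.4589, 0.2132]
orientation: [-0.001, 0.753, 0.658, 0.001]
wrist_force: [-0.2, -0.5, -0.3]
finger_gap: 0.0511
grip_force: 0.0
t 19.33 tcp [0.3567 0.4589 0.2132] head 1.4356 tilt -1.0 F tool [-0.5  -0.16  0.34] Tq [-0.03 -0.    0.01] gap 0.0511 grip 0.0
[262. 227.] along 0.0264 z 0.0021 | at z=0 along/left [0.0283 0.0545]
[296. 219.] along 0.0356 z -0.0051 | at z=0 along/left [ 0.031  -0.0533]
blue [ 234  185   52   40 1272] [0.1017 0.0018]
blue [258 209   6   6  30] [0.0972 0.0246]
yellow [234 195   5  10  35] [0.1768 0.0016]
dark [232 198   3   9  13] [0.1958 0.0009]
```

```bash
python3 -c "
from workcell import env
print(env.hand_in())"
```

```text
the job is handed in; nothing more can be done
None
```

The tray is flat in its bay, pressed home at about 11–12 N for roughly a second, eased off and released against the rubber stop with the bearing still in it; I handed the job in at about 19 s, with no verdict returned, and contact with the stop is judged from force readings and pixels about 3 mm wide.

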